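# Clear the solder piles to their stands

## Task

The soldering supplies were piled up on the blue mat. Take the two piles apart and put each thing away upright in its own home: the flux tin in the well of the wooden tip block, the black tape roll over the hub of the wooden tape stand, the brass-wool tip cleaner in the cup of the iron stand, and each solder reel over the spindle of the stand of its own colour, red on red and green on green. Set everything fully down before letting go, do not let any of them drop or fall, and leave each thing lying flat in its place.

Things in the scene. Friction and masses are not known exactly. Their poses are not given: they have to be found in the camera images.
- reel_red: Reel of solder wire with RED flanges, standing on end on the mat under one of the two piles: outer diameter 66 mm (flanges), 45 mm high, straight bore of 26 mm through it, 0.2 to 0.37 kg. The pile above it (the tape roll with the flux tin, or the tip cleaner) covers all but its red rim. Origin: centre of its underside; z up.
- reel_green: Reel of solder wire with GREEN flanges, otherwise the same as the red one (66 mm diameter, 45 mm high, 26 mm bore). It stands under the other pile. Origin: centre of its underside; z up.
- tape: Roll of black insulating tape lying flat on top of one of the two reels (either one): 56 mm outer diameter, 19 mm high, bore 32 mm. The flux tin lies on it and covers its middle. Origin: centre of its underside; z up.
- tip_cleaner: Brass-wool tip cleaner lying on top of the other reel: dark round tin, 52 mm diameter, 34 mm high, open at the top with curled golden wool that stands up to 6 mm above the rim. Once in the cup the upper 24 mm of its side stays free: grip it there. Origin: centre of its underside; z up.
- flux_tin: Closed tin of flux on top of the tape roll: aluminium with a white lid and orange dot, 42 mm diameter, 22 mm high. Once in the well only the upper 14 mm of its side stays free, so grip it there. Origin: centre of its underside; z up.
- stand_red: Reel stand for the red reel, fixed: RED round base, 84 mm diameter, 8 mm thick (a reel rests on it at z = 8 mm), with an upright steel spindle of 9 mm diameter in its centre, round tip at z = 64 mm. A reel is lowered over the spindle until it lies on the base. Origin: centre of its underside; z up.
- stand_green: Reel stand for the green reel, fixed: the same with a GREEN base (84 mm diameter, 8 mm thick, spindle 9 mm, tip at z = 64 mm). Origin: centre of its underside; z up.
- tape_stand: Tape stand, fixed: round pale wooden base, 80 mm diameter, 16 mm thick (the roll rests on it at z = 16 mm), with an aluminium hub of 16 mm diameter in its centre, top at z = 38 mm. The tape roll goes over the hub, flat on the base. Origin: centre of its underside; z up.
- iron_stand: Fixed black soldering-iron stand, 96 mm wide (y), x = -50 to +135 mm. Cup for the tip cleaner: steel ring, 68 mm inner, 74 mm outer diameter, floor z = 14 mm, rim z = 24 mm. Origin: under the cup's centre, at table height; z up, x points from cup to iron. The iron's funnel starts at x = 80 mm, its handle leans away to x = 180, z = 180 mm: over the cup, close the fingers along the stand's y.
- tip_block: Fixed wooden block, 150 (x = -50 to +100 mm) by 90 mm, top at z = 22 mm, with one round well for the flux tin: 58 mm diameter, 8 mm deep (floor at z = 14 mm). Spare soldering tips stand in a row at x = 66 mm, up to z = 49 mm. Origin: under the well's centre, at table height; z up, x points from the well to the tips.
Not all that is in view belongs to the job. Of the things that look like the flux_tin, the smallest one is meant.

How it is judged:
At the end, for the whole second after the job is handed in: Flux tin in the well, tape over its hub, tip cleaner in the cup, each reel on the stand of its colour: every one within 12 mm of its place's centre, on its floor within 4 mm, upright within 0.1 rad, released and at rest (horizontal distance between flux_tin and tip_block below 0.012 m and z of flux_tin in the frame of tip_block between 0.01 and 0.018 m and angle between each of flux_tin, tape, tip_cleaner, reel_red, reel_green's own z axis and vertical below 0.1 rad and linear speed of each of flux_tin, tape, tip_cleaner, reel_red, reel_green below 0.02 m/s and angular speed of each of flux_tin, tape, tip_cleaner, reel_red, reel_green below 0.2 rad/s and horizontal distance between tape and tape_stand below 0.012 m and z of tape in the frame of tape_stand between 0.012 and 0.02 m and horizontal distance between tip_cleaner and iron_stand below 0.012 m and z of tip_cleaner in the frame of iron_stand between 0.01 and 0.018 m and horizontal distance between reel_red and stand_red below 0.012 m and z of reel_red in the frame of stand_red between 0.004 and 0.012 m and horizontal distance between reel_green and stand_green below 0.012 m and z of reel_green in the frame of stand_green between 0.004 and 0.012 m); the robot touches nothing.
It fails at once if the flux tin is dropped or falls (faster than 0.7 m/s with no finger on it, a free fall of about 25 mm) (linear speed of flux_tin above 0.7 m/s and contact force between flux_tin and the fingers below 0.05 N).
It fails at once if the tape roll is dropped or falls (faster than 0.7 m/s with no finger on it, a free fall of about 25 mm) (linear speed of tape above 0.7 m/s and contact force between tape and the fingers below 0.05 N).
It fails at once if the tip cleaner is dropped or falls (faster than 0.7 m/s with no finger on it, a free fall of about 25 mm) (linear speed of tip_cleaner above 0.7 m/s and contact force between tip_cleaner and the fingers below 0.05 N).
It fails at once if the red reel is dropped or falls (faster than 0.7 m/s with no finger on it, a free fall of about 25 mm) (linear speed of reel_red above 0.7 m/s and contact force between reel_red and the fingers below 0.05 N).
It fails at once if the green reel is dropped or falls (faster than 0.7 m/s with no finger on it, a free fall of about 25 mm) (linear speed of reel_green above 0.7 m/s and contact force between reel_green and the fingers below 0.05 N).
It also fails if it takes over 128 s, if anything falls off the work surface, if the arm or the gripper's body presses on something with over 40 N, if the wrist force passes 120 N, or if a joint passes its speed limit or range.

## Robot

A 6-joint arm with a two-finger parallel gripper is mounted at the origin on the work surface. World frame = base frame: x ahead of the robot, y to its left, z up, the work surface at z = 0. Lengths are in m, angles in rad, forces in N, time in s.
With the tool pointing down it reaches from about 0.375 to 0.975 m from the base axis. Payload 3.8 kg.
Tool frame: the origin (TCP) lies midway between the tips of the shut fingers; the grasp point (between the pads) lies 19 mm behind it; z points along the fingers, y is the line along which they close (so a half turn about z gives the same grasp; the last joint's range is limited). The gripper opens to 88 mm and grips with 3 to 60 N. Pads are 18 mm wide; open, the fingers measure 123 mm over their backs; the gripper's body (75 mm by 187 mm) begins 45 mm behind the grasp point.
Start: joints at [1.174, 0.264, 1.604, -0, 1.274, -0.037], TCP at [0.238, 0.632, 0.239] pointing down, gripper open.
Joint ranges: [-2.63, 2.63], [-0.94, 2.18], [0.31, 2.57], [-1.31, 4.45], [0, 2.66], [-2.55, 2.55]. Speed limits (rad/s): [2.57, 2.57, 3.14, 3.14, 3.14, 3.14].

## Interface

Orientations are given as a rotation vector (axis times angle).
In Python, from cell import manip, inverse_kinematics, cams, order gives the robot as it stands. Calls block until the motion is done:
- manip.move_pose(position, orientation): joint-space move of the TCP to a pose.
- manip.move_linear(position, rate=0.15, rot=None): straight line of the TCP; rot=None keeps the orientation; rate is the mean speed in m/s.
- manip.set_joints(angles): joint-space move.
- manip.set_gripper(opening, force=None): finger opening in m; force is the grip in N (None keeps the last); returns when the fingers have stopped.
- manip.dwell(seconds).
- inverse_kinematics(position, orientation): joint angles nearest the present ones, or None.
- manip.state(): the state.
- cams.capture(name): name is "scene" or "top" or "wrist"; returns a dict with "image" (400x640x3 uint8, blue, green, red), "z_map" (400x640 float32, m along the optical axis (not along the pixel's ray), 0 where there is no reading), "intrinsics" (3x3 intrinsics, pixels), "position" and "orientation" of the camera in the world; the wrist camera has in their place "T_tool_cam" (4x4, takes a point from camera to tool coordinates, whose origin is the TCP and whose axes are the flange's). Camera axes: x right, y down, z forward; pixel columns grow to the right and rows downward; lengths in m; the calibration is good to about 2 mm. The wrist camera is an equidistant fisheye: a pixel r from the principal point sees the ray r / f radians off the axis. A picture is of the moment at which its call begins: read the wrist's pose just before it.
A pose or a line that the arm cannot do raises manip.IKError and nothing moves.
- order.close_job(): hands the job in; it is judged then, once.
The state is a dict: "clock": time; "joint_pos": joint angles; "joint_velocities": joint speeds; "tau": joint torques, N m; "tool_pos": TCP position; "tcp_rot": TCP orientation; "contact_force": force on the tool from outside, world axes, zero at the start; "moment": the same for the moment, N m; "gripper_width": finger opening in m; "grasp_force": force on a finger pad.
Only numpy, scipy, OpenCV 4.12 (cv2) and the standard library are available. Lean on these libraries where they do the work, as an engineer would, in place of code of your own. Each camera call takes 0.05 s, during which the arm holds its last target. There are 200 camera calls.

## Working session

There is one attempt and no reset: what is moved stays moved. The work goes in short steps, each a Python script; the robot and the scene stay as the last script left them, time stands still between calls to the robot, and variables do not carry over. Pictures are saved under pics/ and viewed, at most 14 in all, crops included, and the job is handed in when it is done.

```bash
mkdir -p pics; ls; python3 - <<'E'
from cell import manip,cams
import cv2,numpy as np
s=manip.state();print(s['clock'],s['tool_pos'],s['tcp_rot'])
for n in("scene","top"):
    c=cams.capture(n);np.savez(f"pics/{n}0.npz",**c);cv2.imwrite(f"pics/{n}0.png",c["image"])
    print(n,c["intrinsics"],c["position"],c["orientation"])
E
```

```text
pics
0.0 [0.23739719 0.63116384 0.23744048] [-0.56201143 -3.09045907  0.00316268]
scene [[474.80823188   0.         324.24501172]
 [  0.         474.80823188 204.14658253]
 [  0.           0.           1.        ]] [1.23649464 0.46467535 0.62795017] [-1.12824744 -2.12261501  1.1439464 ]
top [[363.11513793   0.         318.18311087]
 [  0.         363.11513793 194.63793676]
 [  0.           0.           1.        ]] [ 0.41590934 -0.02355095  0.81633083] [-2.11757352  2.15633472 -0.12018116]
```

View pics/scene0.png

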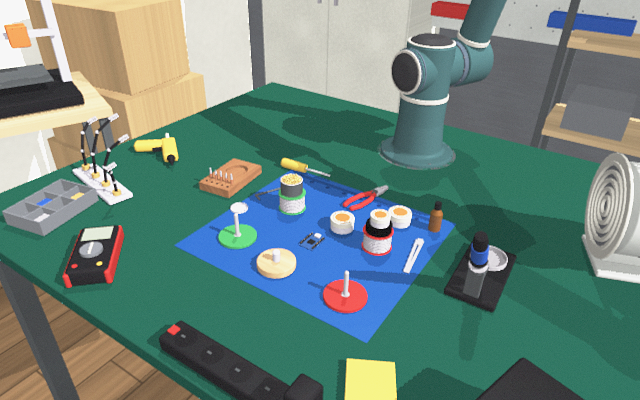

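View pics/top0.png

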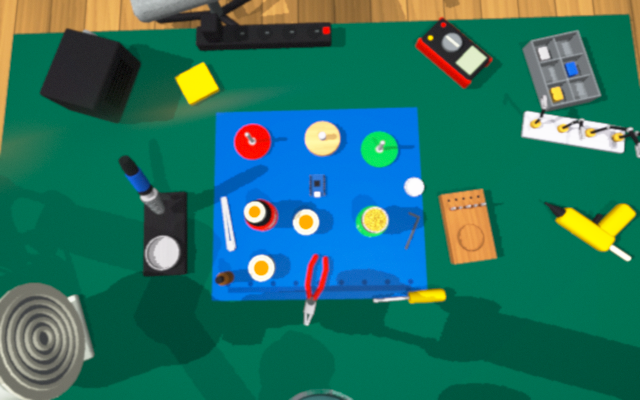

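The scene view shows the tape and flux pile on the red reel at (378,235), and the tip cleaner on the green reel at (291,195). In the top view they're at (257,214) and (372,221).

There are three flux-like tins in the top view: (256,211) on the tape, (306,222) and (261,268) on the mat. I expect the one on the pile to be the smallest, and I'll measure all three and check them in an enlarged crop.

```bash
cat > h.py <<'E'
import numpy as np,cv2
from scipy.spatial.transform import Rotation as R
def cloud(c):
    K=c["intrinsics"];z=c["z_map"];v,u=np.mgrid[:z.shape[0],:z.shape[1]]
    p=np.stack([(u-K[0,2])/K[0,0]*z,(v-K[1,2])/K[1,1]*z,z],-1)
    w=p@R.from_rotvec(np.ravel(c["orientation"])).as_matrix().T+c["position"]
    w[z==0]=np.nan;return w
def circ(xy):
    A=np.c_[2*xy,np.ones(len(xy))];s=np.linalg.lstsq(A,(xy**2).sum(1),rcond=None)[0]
    return s[:2],np.sqrt(s[2]+s[:2]@s[:2])
E
cat > m.py <<'E'
from h import *
T=np.load("pics/top0.npz");S=np.load("pics/scene0.npz")
W=cloud(T);V=cloud(S)
print("table z top/scene",np.nanmedian(W[280:380:5,440:600:5,2]),np.nanmedian(W[110:290,215:425,2]),np.nanmedian(V[330:350,420:500,2]))
seeds=dict(flux=(255,211),tinB=(306,222),tinC=(261,268),cleaner=(372,221),white=(414,187),sred=(253,150),sgreen=(380,160),tapest=(323,150),cup=(162,253),cuprim=(162,253),block=(470,237))
for n,(u,v) in seeds.items():
    c=W[v,u];print(n,c.round(4),end=' | ')
    d=np.linalg.norm(W[...,:2]-c[:2],axis=-1)
    P=W[d<.06]; zs=P[:,2]; h,e=np.histogram(zs[zs>-.01],bins=np.arange(-.01,.13,.004)); print([(round(float(a)+.002,3),int(k)) for a,k in zip(e,h) if k>25])
    d2=np.linalg.norm(V[...,:2]-c[:2],axis=-1); q=V[d2<.025][:,2]
    if len(q):print("   scene max z",np.nanpercentile(q,[50,98]).round(4))
im=cv2.resize(T["image"][180:290,200:440],None,fx=3.3,fy=3.3,interpolation=cv2.INTER_CUBIC);cv2.imwrite("pics/crop1.png",im)
E
python3 m.py
```

```text
table z top/scene 0.001947546100873998 0.003081689482651917 -0.0006546752423046143
flux [0.4872 0.1237 0.0867] | [(0.0, 474), (0.004, 931), (0.044, 49), (0.048, 116), (0.064, 117), (0.068, 84), (0.084, 34), (0.088, 286)]
   scene max z [0.0722 0.0869]
tinB [0.4666 0.0237 0.0324] | [(0.0, 579), (0.004, 1161), (0.028, 164), (0.032, 323)]
   scene max z [0.028  0.0302]
tinC [0.3703 0.121  0.0314] | [(0.0, 566), (0.004, 1215), (0.028, 159), (0.032, 362)]
   scene max z [0.0278 0.0305]
cleaner [ 0.4627 -0.1119  0.086 ] | [(0.0, 466), (0.004, 1021), (0.008, 33), (0.044, 57), (0.048, 143), (0.08, 316), (0.084, 173)]
   scene max z [0.0726 0.0832]
white [ 0.5426 -0.2186  0.0045] | [(0.0, 744), (0.004, 1417), (0.008, 42)]
   scene max z [0.0005 0.0057]
sred [0.6351 0.1448 0.0104] | [(0.0, 340), (0.004, 743), (0.008, 517), (0.012, 424)]
   scene max z [0.0076 0.0615]
sgreen [ 0.6062 -0.1448  0.0055] | [(0.0, 360), (0.004, 812), (0.008, 486), (0.012, 453)]
   scene max z [0.0071 0.0476]
tapest [ 0.6291 -0.0157  0.0185] | [(0.0, 368), (0.004, 871), (0.008, 47), (0.016, 446), (0.02, 342), (0.04, 30)]
   scene max z [0.0151 0.0171]
cup [0.4051 0.3427 0.0171] | [(0.0, 175), (0.004, 127), (0.012, 235), (0.016, 1394), (0.02, 136), (0.024, 117), (0.028, 56)]
   scene max z [0.0136 0.0157]
cuprim [0.4051 0.3427 0.0171] | [(0.0, 175), (0.004, 127), (0.012, 235), (0.016, 1394), (0.02, 136), (0.024, 117), (0.028, 56)]
   scene max z [0.0136 0.0157]
block [ 0.4288 -0.3304  0.0162] | [(0.0, 138), (0.004, 145), (0.012, 59), (0.016, 493), (0.02, 162), (0.024, 1289), (0.028, 96)]
   scene max z [0.0132 0.0197]
```

```bash
python3 - <<'E'
from h import *
T=np.load("pics/top0.npz");S=np.load("pics/scene0.npz")
# edge/ colour based circle fits at known plane height, both cams
def comp(c,mask,seed):
    n,l,s,ce=cv2.connectedComponentsWithStats(mask.astype(np.uint8)); 
    return l==l[seed[1],seed[0]] if l[seed[1],seed[0]] else None
def ray(c,uv,z):
    K=c["intrinsics"];d=np.c_[(uv-K[:2,2])/K[0,0],np.ones(len(uv))]@R.from_rotvec(np.ravel(c["orientation"])).as_matrix().T
    return c["position"]+d*((z-c["position"][2])/d[:,2])[:,None]
for nm,c,ss in(("top",T,dict(sred=((240,140),'r',.008),sgreen=((370,150),'g',.008),flux=((265,210),'w',.086),B=((314,226),'w',.02),C=((252,268),'w',.02))),("scene",S,dict(sred=((335,300),'r',.008),sgreen=((228,242),'g',.008)))):
    h=cv2.cvtColor(c["image"],cv2.COLOR_BGR2HSV).astype(int);H,s,v=h[...,0],h[...,1],h[...,2]
    M=dict(r=((H<8)|(H>172))&(s>150)&(v>90),g=(H>55)&(H<80)&(s>120)&(v>110),w=(s<60)&(v>150))
    for n,((u,w),k,z) in ss.items():
        m=comp(c,M[k],(u,w))
        if m is None: print(nm,n,h[w,u]);continue
        cnt=max(cv2.findContours(m.astype(np.uint8),0,1)[0],key=len)[:,0]
        (eu,ev),ax,_=cv2.fitEllipse(cv2.convexHull(cnt)); hull=cv2.convexHull(cnt)[:,0].astype(float)
        p=ray(c,hull,z)[:,:2].astype(np.float32);cc,r=circ(p)
        print(nm,n,m.sum(),(round(eu,1),round(ev,1)),np.round(ax,1),cc.round(4),round(r,4))
E
```

```text
top sred 868 (252.3, 141.4) [34. 35.] [0.6564 0.1472] 0.0405
top sgreen 918 (379.0, 149.0) [34.8 35.9] [ 0.6315 -0.1432] 0.0407
top flux 244 (254.3, 211.6) [21.1 21.7] [0.4862 0.1252] 0.0218
top B 338 (305.6, 221.7) [25.4 25.7] [0.4683 0.0254] 0.0281
top C 351 (261.3, 267.5) [25.7 26.6] [0.3709 0.1226] 0.0282
scene sred 1037 (344.8, 295.8) [32.8 44.3] [0.6592 0.1499] 0.0425
scene sgreen 672 (237.2, 236.1) [24.2 38.9] [ 0.6342 -0.139 ] 0.0432
```

View pics/crop1.png

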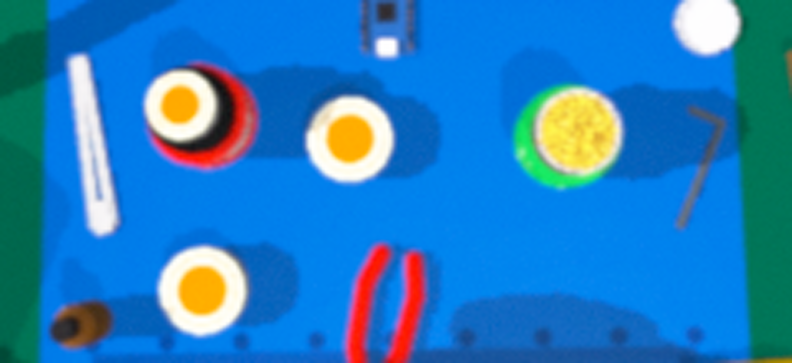

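The crop shows the pile tin at crop (181,103) is clearly the smallest, measuring about 42 mm. The tins at (350,138) and (202,290) measure about 56 mm. So the pile tin is the flux tin. Next I'll refine all the positions with wrist views from two places.

```bash
cat >> h.py <<'E'
def rot(yaw): return (R.from_euler('z',yaw)*R.from_euler('x',np.pi)).as_rotvec()
def wcap(name=None):
    from cell import manip,cams
    s=manip.state();c=cams.capture("wrist");c=dict(c,pos=s["tool_pos"],rot=s["tcp_rot"])
    if name: np.savez(f"pics/{name}.npz",**c);cv2.imwrite(f"pics/{name}.png",c["image"])
    return c
def wrays(c):
    K=c["intrinsics"];sh=c["z_map"].shape;v,u=np.mgrid[:sh[0],:sh[1]];x=(u-K[0,2])/K[0,0];y=(v-K[1,2])/K[1,1]
    t=np.hypot(x,y);k=np.where(t>1e-9,np.tan(np.minimum(t,1.45))/np.maximum(t,1e-9),1);d=np.stack([x*k,y*k,np.ones(sh)],-1)
    T=np.eye(4);T[:3,:3]=R.from_rotvec(np.ravel(c["rot"])).as_matrix();T[:3,3]=np.ravel(c["pos"]);T=T@c["T_tool_cam"]
    return d@T[:3,:3].T,T[:3,3]
def wcloud(c):
    d,o=wrays(c);w=o+d*c["z_map"][...,None];w[c["z_map"]==0]=np.nan;return w
E
python3 - <<'E'
from h import *
from cell import manip
for n,p,y in(("wA",(.5,.17,.36),np.pi/2+.3),("wB",(.5,-.15,.36),np.pi/2-.3)):
    manip.move_pose(p,rot(y));c=wcap(n)
    print(n,manip.state()['clock'],manip.state()['joint_pos'].round(2) if hasattr(manip.state()['joint_pos'],'round') else manip.state()['joint_pos'])
    if n=="wA":print(c["intrinsics"],c["T_tool_cam"])
a=np.hstack([cv2.imread("pics/wA.png"),cv2.imread("pics/wB.png")]);cv2.imwrite("pics/wAB.png",np.vstack([cv2.resize(a[:,:640],(480,300)),cv2.resize(a[:,640:],(480,300))]))
E
```

```text
wA 2.1167 [ 0.28 -0.07  1.75  0.    1.46 -0.02]
[[309.70691629   0.         317.2662239 ]
 [  0.         309.70691629 204.19747776]
 [  0.           0.           1.        ]] [[ 8.84542832e-04 -9.50728062e-01 -3.10024789e-01  7.95483500e-02]
 [ 9.99998789e-01  1.23785494e-03 -9.42897736e-04  5.89202300e-04]
 [ 1.28020505e-03 -3.10023579e-01  9.50728006e-01 -1.46666100e-01]
 [ 0.00000000e+00  0.00000000e+00  0.00000000e+00  1.00000000e+00]]
wB 3.3833 [-0.34 -0.08  1.76  0.    1.46 -0.04]
```

View pics/wAB.png

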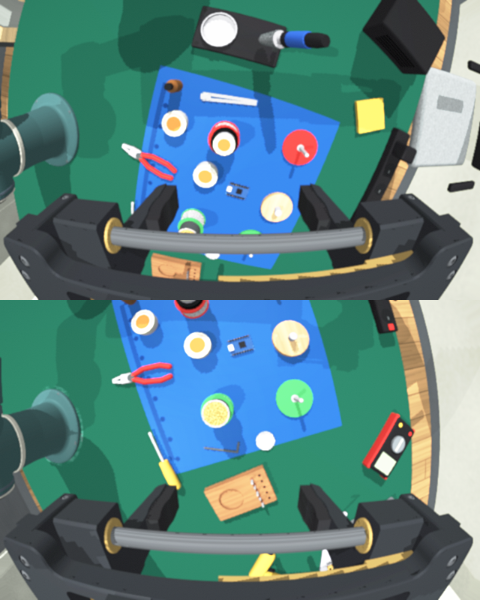

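The wrist views show the red pile and the cup in A, and the green pile and the block in B. Stands and pads are clearly visible. Now I'll fit positions from both wrist clouds and the top cloud.

```bash
cat > fit.py <<'E'
from h import *
C={"top":cloud(np.load("pics/top0.npz")),"wA":wcloud(np.load("pics/wA.npz")),"wB":wcloud(np.load("pics/wB.npz")),"scene":cloud(np.load("pics/scene0.npz"))}
def near(W,xy,rad,z0,z1):
    P=W.reshape(-1,3);P=P[~np.isnan(P[:,0])];P=P[(P[:,2]>z0)&(P[:,2]<z1)];return P[np.hypot(*(P[:,:2]-xy).T)<rad]
def hullc(P):
    h=cv2.convexHull(P[:,:2].astype(np.float32))[:,0].astype(float);return circ(h)
if __name__=="__main__":
  for nm,xy,rad,z0,z1 in(("flux",(.486,.125),.04,.077,.1),("tape",(.48,.122),.045,.058,.071),("redtop",(.48,.118),.05,.038,.052),("cleaner",(.463,-.112),.04,.07,.1),("greentop",(.463,-.112),.05,.038,.052),
   ("sred",(.657,.148),.055,.0065,.02),("redspin",(.657,.148),.025,.03,.08),("sgreen",(.632,-.142),.055,.0065,.02),("grnspin",(.632,-.142),.025,.03,.08),("tapest",(.645,-.016),.055,.012,.03),("hub",(.645,-.016),.025,.03,.05),("cuprim",(.405,.343),.045,.021,.04),("blocktop",(.42,-.33),.2,.0195,.03),("well",(.428,-.33),.026,.008,.019)):
    for k,W in C.items():
        P=near(W,xy,rad,z0,z1)
        if len(P)<12: continue
        c,r=hullc(P);e=""
        if nm=="blocktop":
            (cx,cy),wh,a=cv2.minAreaRect(P[:,:2].astype(np.float32));e=f"rect {cx:.4f} {cy:.4f} {np.round(wh,3)} {a:.1f}"
        print(nm,k,len(P),c.round(4),"r",r.round(4),"med",np.median(P,0).round(4),"zmax",np.percentile(P[:,2],98).round(4),e)
E
python3 fit.py
```

```text
flux top 339 [0.4869 0.1243] r 0.0205 med [0.4867 0.1236 0.0878] zmax 0.0904 
flux wA 676 [0.4863 0.1245] r 0.0208 med [0.4862 0.1255 0.0867] zmax 0.0886 
flux wB 19 [0.4836 0.1163] r 0.0134 med [0.4798 0.1047 0.0808] zmax 0.0862 
flux scene 235 [0.4867 0.1265] r 0.0209 med [0.4909 0.1287 0.0847] zmax 0.0874 
tape top 211 [0.4858 0.123 ] r 0.0272 med [0.4763 0.1098 0.0656] zmax 0.0681 
tape wA 389 [0.4853 0.1233] r 0.0278 med [0.4802 0.1369 0.0645] zmax 0.0693 
tape wB 249 [0.4844 0.1193] r 0.0255 med [0.479  0.1029 0.0645] zmax 0.0688 
tape scene 219 [0.4861 0.1262] r 0.0277 med [0.5017 0.1355 0.0631] zmax 0.0705 
redtop top 168 [0.4844 0.122 ] r 0.0323 med [0.4675 0.104  0.0466] zmax 0.0499 
redtop wA 246 [0.4843 0.1216] r 0.0326 med [0.4696 0.1396 0.0457] zmax 0.0506 
redtop wB 265 [0.4828 0.1193] r 0.0314 med [0.4766 0.0979 0.0457] zmax 0.0511 
redtop scene 186 [0.4857 0.1248] r 0.0319 med [0.5064 0.1348 0.0448] zmax 0.0518 
cleaner top 528 [ 0.4665 -0.1188] r 0.0257 med [ 0.4664 -0.1183  0.0813] zmax 0.0865 
cleaner wA 157 [ 0.4655 -0.118 ] r 0.0255 med [ 0.4604 -0.0983  0.0789]
[... 2721 characters left out ...]
cktop wA 1021 [ 0.4506 -0.3208] r 0.0739 med [ 0.4601 -0.3068  0.0227] zmax 0.0248 rect 0.4525 -0.3233 [0.152 0.087] 7.6
blocktop wB 3413 [ 0.3602 -0.3709] r 0.1807 med [ 0.4587 -0.314   0.0229] zmax 0.0268 rect 0.4450 -0.3242 [0.183 0.373] 29.3
blocktop scene 820 [ 0.3766 -0.3719] r 0.1737 med [ 0.4614 -0.3125  0.0212] zmax 0.0271 rect 0.4456 -0.3237 [0.187 0.376] 30.3
well top 454 [ 0.428 -0.33 ] r 0.0257 med [ 0.4284 -0.33    0.0158] zmax 0.0184 
well wA 223 [ 0.4283 -0.3322] r 0.0246 med [ 0.4287 -0.3318  0.0148] zmax 0.0164 
well wB 556 [ 0.4279 -0.3302] r 0.0255 med [ 0.4281 -0.3295  0.0149] zmax 0.0168 
well scene 112 [ 0.425  -0.3321] r 0.0231 med [ 0.4232 -0.3325  0.0132] zmax 0.017
```

```bash
python3 - <<'E'
from fit import *
def big(P):
    q=((P[:,:2]-P[:,:2].min(0))/.003).astype(int);g=np.zeros(q.max(0)+1,np.uint8);g[q[:,0],q[:,1]]=1
    g=cv2.morphologyEx(g,cv2.MORPH_CLOSE,np.ones((3,3),np.uint8));n,l,s,_=cv2.connectedComponentsWithStats(g);k=1+s[1:,4].argmax();return P[l[q[:,0],q[:,1]]==k]
for k in("top","wA","wB"):
    P=near(C[k],(.428,-.328),.036,.006,.0195 if k!="top" else .0205)
    if len(P)>20:print("well",k,hullc(P),P[:,:2].mean(0))
    P=big(near(C[k],(.45,-.323),.12,.0195,.03));print("block",k,cv2.minAreaRect(P[:,:2].astype(np.float32)))
    P=near(C[k],(.43,.345),.14,.009,.05)
    if len(P)>100:P=big(P);print("stand",k,cv2.minAreaRect(P[:,:2].astype(np.float32)))
E
```

```text
well top (array([ 0.42839612, -0.33138676]), np.float64(0.028024070109160068)) [ 0.42856534 -0.33176754]
block top ((0.4531773328781128, -0.32620424032211304), (0.1499626487493515, 0.09191820025444031), 6.901412010192871)
stand top ((0.44941502809524536, 0.3400989770889282), (0.1851963996887207, 0.09614209085702896), 1.9355719089508057)
well wA (array([ 0.42800552, -0.33498145]), np.float64(0.026835324757158798)) [ 0.42769727 -0.33587217]
block wA ((0.4524543881416321, -0.3233465850353241), (0.15191391110420227, 0.08749895542860031), 7.609950065612793)
stand wA ((0.44860169291496277, 0.34019699692726135), (0.18598049879074097, 0.09754325449466705), 2.190298318862915)
well wB (array([ 0.4271831 , -0.33137992]), np.float64(0.028489873258938068)) [ 0.42694122 -0.33238497]
block wB ((0.45255544781684875, -0.32677608728408813), (0.1517639011144638, 0.09226668626070023), 7.3281941413879395)
```

```bash
cat > pp.py <<'E'
from h import *
from cell import manip,inverse_kinematics
def P(x,y,z): return np.array([x,y,z],float)
def bestyaw(p,yaw):
    o=[]
    for y in(yaw,yaw+np.pi):
        q=inverse_kinematics(p,rot(y))
        if q is not None:o.append((abs(q[5]),y))
    return min(o)[1]
def fz(): return float(np.ravel(manip.state()["contact_force"])[2])
def pick(xy,tip,yaw,width,force,zup):
    """tip: TCP height for the grasp; yaw: direction whose normal is the closing line"""
    a=P(*xy,zup);manip.move_pose(a,rot(bestyaw(a,yaw)));manip.set_gripper(min(.088,width+.03),force)
    manip.move_linear(P(*xy,tip+.03),.25);manip.move_linear(P(*xy,tip),.06)
    manip.set_gripper(max(width-.02,0),force);manip.dwell(.1);s=manip.state()
    print("grip w",s["gripper_width"],"F",s["grasp_force"],"fz",fz())
    manip.move_linear(P(*xy,tip+.02),.06);manip.move_linear(P(*xy,zup),.25)
    s=manip.state();print("lifted w",s["gripper_width"],"F",s["grasp_force"],"t",s["clock"])
def place(xy,tip,yaw,width,zup,low=.003):
    a=P(*xy,zup);manip.move_pose(a,rot(bestyaw(a,yaw)));manip.move_linear(P(*xy,tip+.06),.25)
    manip.move_linear(P(*xy,tip+.004),.06);manip.dwell(.1);f0=fz();z=tip+.003
    while z>tip-low:
        manip.move_linear(P(*xy,z),.02)
        if abs(fz()-f0)>3: break
        z-=.001
    s=manip.state();print("down z",s["tool_pos"][2],"nominal",tip,"df",fz()-f0,"w",s["gripper_width"])
    manip.set_gripper(width+.018);manip.dwell(.15);manip.move_linear(P(*xy,tip+.05),.1);manip.move_linear(P(*xy,zup),.3);print("t",manip.state()["clock"])
E
python3 - <<'E'
from pp import *
pick((.4864,.1245),.064+.0095,np.pi/2+.25,.042,15,.2)
place((.4277,-.3305),.014+.0098,np.radians(7),.042,.2,.001)
E
```

```text
grip w 0.04158230688657276 F 15.000235140323639 fz 1.0747773285649824
lifted w 0.04141238458226628 F 14.999988824129105 t 7.9333
down z 0.02376913462925149 nominal 0.0238 df 0.06320365987064838 w 0.041128570200442034
t 14.25
```

```bash
python3 - <<'E'
from pp import *
from fit import near,hullc
c=wcap("w2");W=wcloud(c)
Q=near(W,(.428,-.331),.035,.028,.045);print("flux in well",len(Q),hullc(Q) if len(Q)>10 else "",np.median(Q[:,2]) if len(Q) else "")
a=P(.46,.12,.28);manip.move_pose(a,rot(bestyaw(a,np.pi/2+.25)))
c=wcap("w3");W=wcloud(c)
Q=near(W,(.4855,.123),.04,.058,.071);t,r=hullc(Q);print("tape",len(Q),t,r,np.median(Q[:,2]))
Q=near(W,(.4855,.122),.05,.038,.052);print("red",len(Q),*hullc(Q))
if np.hypot(*(t-[.4855,.123]))<.006:
    pick(t,.045+.0025,np.pi/2+.25,.056,20,.2)
    place((.658,-.0149),.016+.003,np.pi/2,.056,.2)
E
```

```text
flux in well 1233 (array([ 0.42921673, -0.33115827]), np.float64(0.020667406592905346)) 0.03689960700189199
tape 1130 [0.48515573 0.12284255] 0.027736264491517712 0.06453312984688075
red 585 [0.48373669 0.12132449] 0.032799713517006016
grip w 0.0561793052956569 F 20.000155738089234 fz 1.7734602296290618
lifted w 0.05591842005986087 F 19.999993562232703 t 20.1333
down z 0.018718413349160683 nominal 0.019 df 3.7773482004746226 w 0.056277890436296024
t 25.9333
```

Flux is seated in the well (top at z = 36.9 mm, within 2 mm of centre). The tape made contact at its nominal height. Red reel next.

```bash
python3 - <<'E'
from pp import *
from fit import near,hullc
c=wcap("w4");W=wcloud(c)
Q=near(W,(.658,-.015),.04,.028,.0365);print("tape on stand",len(Q),*hullc(Q),np.median(Q[:,2]))
a=P(.46,.12,.25);manip.move_pose(a,rot(bestyaw(a,np.pi/2+.25)))
W=wcloud(wcap("w5"));Q=near(W,(.4838,.1214),.05,.038,.052);t,r=hullc(Q);print("red",len(Q),t,r,np.median(Q[:,2]))
if np.hypot(*(t-[.4838,.1214]))<.006:
    pick(t,.006,np.pi/2+.25,.066,35,.2)
    place((.6564,.147),.008+.0065,np.pi/2+.2,.066,.2)
W=wcloud(wcap("w6"));Q=near(W,(.6564,.147),.05,.045,.058);print("red on stand",len(Q),*hullc(Q),np.median(Q[:,2]))
E
```

```text
tape on stand 1422 [ 0.65883343 -0.01458481] 0.02792531528734621 0.0354526869761895
red 2054 [0.48357403 0.12151348] 0.03277150210432173 0.04556598535128106
grip w 0.06613292098356884 F 34.99106173652763 fz 1.3419963279943743
lifted w 0.06587071923861015 F 34.98565181518643 t 31.1
down z 0.014319898761831536 nominal 0.014499999999999999 df 6.767822356999773 w 0.06617677650154176
t 36.7833
red on stand 2921 [0.65691913 0.14716118] 0.03272297564891597 0.053591012330702126
```

View pics/w6.png

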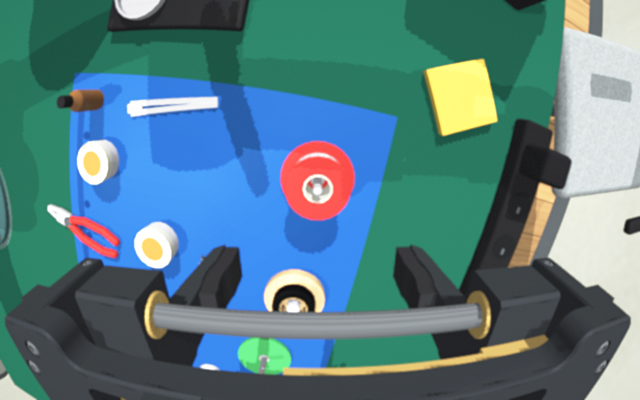

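The red reel at (317,180) is on its red stand with the spindle showing in the bore. The tape at (295,293) sits flat over its hub. Now the cleaner and the green reel.

```bash
python3 - <<'E'
from pp import *
from fit import near,hullc
a=P(.45,-.118,.28);manip.move_pose(a,rot(bestyaw(a,np.pi/2-.25)))
W=wcloud(wcap("w7"));Q=near(W,(.466,-.119),.04,.07,.1);t,r=hullc(Q);print("cleaner",len(Q),t,r)
if np.hypot(*(t-[.466,-.119]))<.006:
    pick(t,.045+.0115,np.pi/2-.25,.052,20,.25)
    place((.4064,.3387),.014+.0118,np.radians(2.1),.052,.25,.001)
W=wcloud(wcap("w8"));Q=near(W,(.4064,.3387),.03,.042,.06);print("in cup",len(Q),*hullc(Q),np.median(Q[:,2]))
a=P(.45,-.118,.25);manip.move_pose(a,rot(bestyaw(a,np.pi/2-.25)))
W=wcloud(wcap("w9"));Q=near(W,(.466,-.1185),.05,.038,.052);t,r=hullc(Q);print("green",len(Q),t,r,np.median(Q[:,2]))
if np.hypot(*(t-[.466,-.1185]))<.006:
    pick(t,.006,np.pi/2-.25,.066,35,.2)
    place((.6311,-.1436),.008+.0065,np.pi/2-.2,.066,.2)
W=wcloud(wcap("w10"));Q=near(W,(.6311,-.1436),.05,.045,.058);print("green on stand",len(Q),*hullc(Q),np.median(Q[:,2]))
a=P(.42,0.,.36);manip.move_pose(a,rot(bestyaw(a,np.pi/2)))
from cell import cams
c=cams.capture("top");cv2.imwrite("pics/end.png",cv2.resize(c["image"][110:300,130:510],None,fx=2,fy=2));print(manip.state()["clock"])
W=cloud(c)
for n,xy,z0,z1 in(("flux",(.4277,-.3305),.03,.05),("tape",(.658,-.015),.033,.0385),("red",(.6564,.147),.047,.06),("green",(.6311,-.1436),.047,.06),("cleaner",(.4064,.3387),.042,.06)):
    Q=near(W,xy,.04,z0,z1);c2,r=hullc(Q);D=np.linalg.lstsq(np.c_[Q[:,:2],np.ones(len(Q))],Q[:,2],rcond=None)[0];print(n,c2-xy,r,np.median(Q[:,2]),"slope",D[:2])
E
```

```text
cleaner 1581 [ 0.46594951 -0.11945635] 0.02592114877764552
grip w 0.05133357288649352 F 20.000063348561525 fz 1.3118177284340293
lifted w 0.05121812607807223 F 20.00002909451723 t 42.1333
down z 0.02574818818629856 nominal 0.0258 df -0.13525226134835966 w 0.05182895237225685
t 48.8167
in cup 1580 [0.40600272 0.33781607] 0.026014898684367203 0.04887547232857753
green 2075 [ 0.46591919 -0.11842844] 0.0328019768088836 0.04563849349666549
grip w 0.06613527821473787 F 34.98903294603224 fz 3.0272866244868677
lifted w 0.06600538562803482 F 34.98525191878798 t 54.7417
down z 0.014287953321453287 nominal 0.014499999999999999 df 7.846736712816913 w 0.0660150340389412
t 60.4
green on stand 2928 [ 0.6319598  -0.14364604] 0.03275729705365191 0.05362623178458126
61.6583Traceback (most recent call last):
  File "<stdin>", line 20, in <module>
  File "fit.py", line 6, in hullc
    h=cv2.convexHull(P[:,:2].astype(np.float32))[:,0].astype(float);return circ(h)
      ~~~~~~~~~~~~~~~~~~~~~~~~~~~~~~~~~~~~~~~~~~^^^^^
TypeError: 'NoneType' object is not subscriptable
```

View pics/end.png

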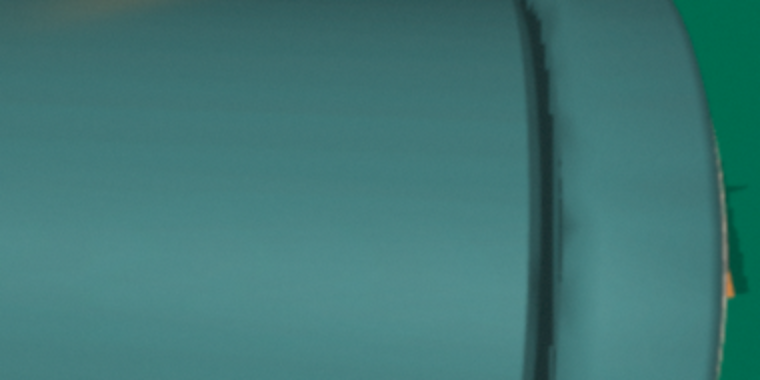

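The arm fills this view (pixels 0–720) and blocks the top camera, so I'll park it at the start pose and check again.

```bash
python3 - <<'E'
from pp import *
from fit import near,hullc
from cell import cams
manip.set_joints([1.174,.264,1.604,0,1.274,-.037]);manip.dwell(.3)
c=cams.capture("top");cv2.imwrite("pics/end2.png",cv2.resize(c["image"][110:300,130:510],None,fx=2,fy=2));print(manip.state()["clock"])
W=cloud(c)
for n,xy,z0,z1 in(("flux",(.4277,-.3305),.03,.05),("tape",(.658,-.015),.033,.0395),("red",(.6564,.147),.047,.06),("green",(.6311,-.1436),.047,.06),("cleaner",(.4064,.3387),.042,.06)):
    Q=near(W,xy,.04,z0,z1)
    if len(Q)<20: print(n,len(Q));continue
    c2,r=hullc(Q);D=np.linalg.lstsq(np.c_[Q[:,:2],np.ones(len(Q))],Q[:,2],rcond=None)[0];print(n,(c2-xy).round(4),r.round(4),np.median(Q[:,2]).round(4),"slope",D[:2].round(3))
E
```

```text
64.3833
flux [0.0017 0.0003] 0.0204 0.0381 slope [ 0.009 -0.053]
tape [0.0008 0.0008] 0.0272 0.0368 slope [0.008 0.007]
red [0.0006 0.0006] 0.0324 0.0547 slope [-0.005 -0.002]
green [0.0011 0.0005] 0.0324 0.0549 slope [-0.001 -0.007]
cleaner [ 0.0003 -0.0007] 0.026 0.05 slope [0.005 0.03 ]
```

View pics/end2.png

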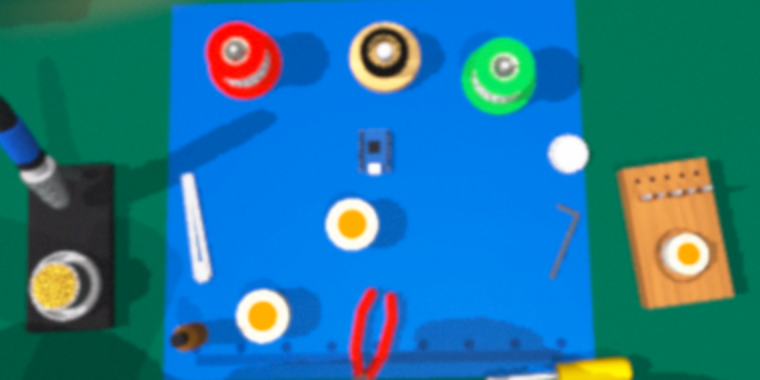

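Everything is home: red reel (243,60), tape (384,55), green reel (499,75), flux in the well (686,254) and cleaner in the cup (60,285). All are within 2 mm of centre and at the right heights.

```bash
python3 -c "
from cell import order;print(order.close_job())"
```

```text
the job is handed in; nothing more can be done
None
```

I put all five things away in their own homes and handed the job in at about 64 s of the 128 s allowed; my last camera check put each within about 2 mm of its place's centre and at the right height, but the hand-in gave no verdict.

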